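# Hang the tall fork adapter on the storage rail

## Task

Two fork-shaped metal adapters of the pull tester stand on the desk: put the taller one away on the storage rack by hanging it astride the horizontal bar, one leg on each side, clear of the posts. Lower it until it rests on the bar before letting go, and leave the shorter fork standing where it is.

Things in the scene. Friction and masses are not known exactly. Their poses are not given: they have to be found in the camera images.
- tall_yoke_grip (a point): centre of the square spigot on top of the taller of two plain aluminium forks (upside-down U, 129 mm tall) standing on the desk. Spigot 22 x 22 mm, 32 mm tall (16 above, 16 below this point, down to the crown). x = across the two legs, y = depth of the fork, z = up. Grasp the spigot across x or y. Underside of the crown 28 mm below this point, feet 113 mm below it.
- tall_yoke_seat (a point): same fork: middle of the underside of its crown, which rests on the bar when it hangs; same axes. Flat for 9 mm to either side along x, then sloping down at 45 degrees to the legs, so the fork roughly centres itself on the bar; it may hang 10 degrees or so out of plumb.
- tall_yoke: same fork, 0.28 to 0.52 kg: origin midway between the undersides of its feet; same axes. Legs 85 mm long, 50 mm free between them, 70 mm over their outsides and 86 mm over the round bosses at the feet; 28 mm deep (34 mm at the bosses).
- short_yoke_grip (a point): centre of the spigot of the shorter fork, which is to be left alone: same shape, but 94 mm tall (legs 50 mm); this point is 78 mm above its feet
- rail_mid (a point): middle of the axis of the rack's bar, 118 mm above the desk: round steel bar, 14 mm in diameter, level, running along this frame's y. x = level, across the bar; z = up. It ends 92 mm to either side in two posts that rise to 11 mm above the bar's axis.
- rack: the storage rack, fixed to the desk: grey base plate 90 x 220 x 12 mm with two posts 184 mm apart carrying the bar; origin at the centre of the plate's underside, y along the bar
- pull_tester: the big pull tester, fixed on the desk to the left of the task's things, an obstacle only: its white base, 250 mm high, reaches from this origin 230 mm to the front (-x) and 245 mm to either side; its column and crosshead rise higher above the base's left half and overhang its front part. Keep the arm in front of it.
Not all that is in view belongs to the job. Leave any orange look-alike of the tall_yoke alone.

How it is judged:
By the outcome, as a careful person would: the job done as asked, in the order asked, and still so for the second after the job is handed in, with the robot touching nothing.
It also fails if it takes over 40 s, if anything falls off the work surface, if the arm or the gripper's body presses on something with over 40 N, if the wrist force passes 120 N, or if a joint passes its speed limit or range.

## Robot

A 7-joint arm with a two-finger parallel gripper is mounted at the origin on a cart in front of the work surface, level with it; the furniture and walls round the work are solid. World frame = base frame: x ahead of the robot, y to its left, z up, the work surface at z = 0. Lengths are in m, angles in rad, forces in N, time in s.
With the tool pointing down it reaches from about 0.4 to 0.85 m from the base axis. Payload 10.4 kg.
Tool frame: the origin (TCP) lies midway between the tips of the shut fingers; the grasp point (between the pads) lies 19 mm behind it (r.tcp_to_grasp is the z of the grasp point in the tool frame, in m); z points along the fingers, x is the direction in which the jaws open and shut, and the axes are right-handed (so a half turn about z gives the same grasp; the last joint's range is limited). The gripper opens to 87 mm and grips with 3 to 60 N. Pads are 19 mm wide; open, the fingers measure 117 mm over their backs; the gripper's body (75 mm by 190 mm) begins 51 mm behind the grasp point.
Start: joints at [1.106, 0.332, -0.065, 1.46, 0.022, 1.35, -0.088], TCP at [0.267, -0.565, 0.223] pointing down, gripper open.
Joint ranges: [-2.6, 2.6], [-0.5, 2.12], [-1.47, 1.34], [0.16, 2.42], [-1.27, 4.41], [0.06, 2.06], [-2.6, 2.6]. Speed limits (rad/s): [2.22, 2.22, 2.79, 2.79, 3.14, 3.14, 3.14].

## Interface

Orientations are given as a unit quaternion [x, y, z, w].
In Python, from bench import r, camera, close_job gives the robot as it stands. The module is installed in compiled form; this text tells all that it offers.
- The arm moves only by the shell command python3 -m crank 'ROWS' [FORCE]. ROWS is JSON, a list of rows, each an object of numbers: "x", "y", "z": the shift along the tool's x, y, z scaled (see below); "ax", "ay", "az": the turn, a rotation vector about the tool's x, y, z scaled (see below); "claw": the closure, from -1 (fully open) to 1 (shut), so that 0 is half open. A call has exactly 5 rows; each row is the pose to reach, as a shift and turn from the pose commanded when the call began, along the tool's axes at that moment; what a row does not reach only later rows make up. The controller multiplies each number of a shift by 1 m and each number of a turn by 2 rad. A row lasts 1/12 s, in which the tool goes at most 41.7 mm and 7.16 degrees, less where a joint would pass 70% of its speed; a pose out of reach is approached as far as the arm can. A call with a number of a shift or a turn outside -1 to 1 is refused whole. A call with a gripper value outside its range is refused whole. The fingers move at their own pace and stop on an object; FORCE is the grip in N (left out, the last holds). Time passes only in rows, so rows that repeat a pose let the fingers close, or fill a call up. It gives the time, the measured TCP pose, the force and the opening at its end, in the units of the state.
- r.read_state(): the state, without advancing time (a new reading comes with each control period).
- camera(name): name is "side" or "top" or "wrist"; returns a dict with "color" (420x560x3 uint8, blue, green, red), "fx", "fy", "cx", "cy" (pixels), "eye" and "orientation" of the camera in the world. Camera axes: x right, y down, z forward; pixel columns grow to the right and rows downward; lengths in m; the calibration is good to about 2 mm. The wrist camera is an equidistant fisheye: a pixel r from the principal point sees the ray r / f radians off the axis. A picture is of the moment at which its call begins. There is no depth.
- close_job(): hands the job in, once; it reports no verdict.
The state is a dict: "time": time; "joint_positions": joint angles; "joint_vel": joint speeds; "joint_torque": joint torques, N m; "ee_pos": TCP position; "eef_rot": TCP orientation; "ft_force": force on the tool from outside, world axes, zero at the start; "torque": the same for the moment, N m; "width": finger opening in m.
Only numpy, scipy, OpenCV 4.12 (cv2) and the standard library are available. Lean on these libraries where they do the work, as an engineer would, in place of code of your own. Each camera call takes 0.05 s, during which the arm holds its last target. There are 200 camera calls.

## Working session

There is one attempt and no reset: what is moved stays moved. The work goes in short steps, Python scripts to look and compute and a shell command to move; the robot and the scene stay as the last step left them, time stands still between calls to the robot, and variables do not carry over. Pictures are saved under pics/ and viewed, about 8 in all and at most 12, crops included, and the job is handed in when it is done.

```bash
mkdir -p pics; python3 - <<'E'
from bench import r,camera
import cv2,numpy as np
s=r.read_state();print(s['time'],s['ee_pos'],s['eef_rot'],s['width'],r.tcp_to_grasp)
for n in("side","top"):
    c=camera(n);cv2.imwrite(f'pics/{n}0.png',c['color']);print(n,{k:np.round(v,4) for k,v in c.items() if k!='color'})
E
```

```text
0.0 [ 0.26707035 -0.56463502  0.22174893] [ 8.44867870e-01 -5.34974565e-01 -6.11067942e-04 -3.50664095e-04] 0.08685785069538948 -0.0187
side {'fx': np.float64(428.5455), 'fy': np.float64(428.5455), 'cx': np.float64(284.1106), 'cy': np.float64(207.1287), 'eye': array([ 0.5893, -0.8902,  0.6982]), 'orientation': array([ 0.902 ,  0.02  , -0.0042, -0.4313])}
top {'fx': np.float64(381.7214), 'fy': np.float64(381.7214), 'cx': np.float64(283.1027), 'cy': np.float64(210.6827), 'eye': array([ 0.369 , -0.1842,  1.0975]), 'orientation': array([ 0.7116, -0.6964,  0.0618, -0.0696])}
```

View pics/side0.png

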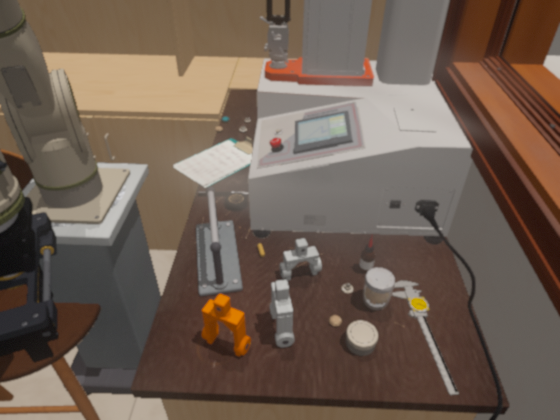

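View pics/top0.png

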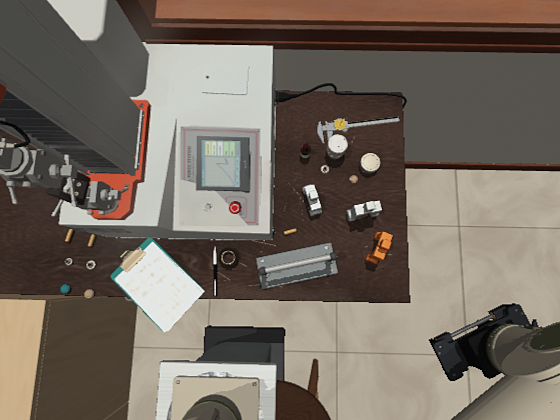

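Candidates: the grey fork at side (283,312) / top (365,210), the grey fork at side (300,260) / top (312,200), and an orange look-alike at side (225,325) / top (379,247). The first grey fork looks taller, so I'll confirm it with an enlarged crop.

```bash
python3 - <<'E'
import cv2,numpy as np
a=cv2.imread('pics/side0.png')[180:360,185:345];b=cv2.imread('pics/top0.png')[170:300,245:405]
a=cv2.resize(a,(480,540),interpolation=cv2.INTER_CUBIC)[:, :400];a=cv2.resize(cv2.imread('pics/side0.png')[230:360,185:335],(450,390),interpolation=cv2.INTER_CUBIC)
cv2.imwrite('pics/c1.png',a)
b=cv2.resize(b,(800,650),interpolation=cv2.INTER_CUBIC)[:600];cv2.imwrite('pics/c2.png',b)
E
```

```text
(no output)
```

View pics/c1.png

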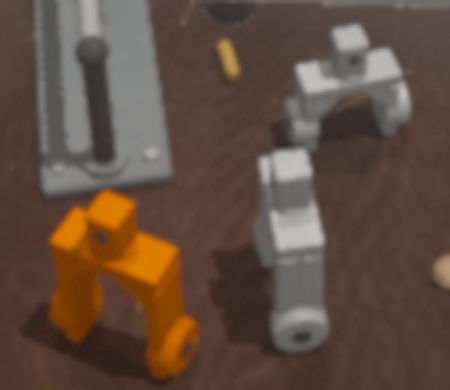

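View pics/c2.png

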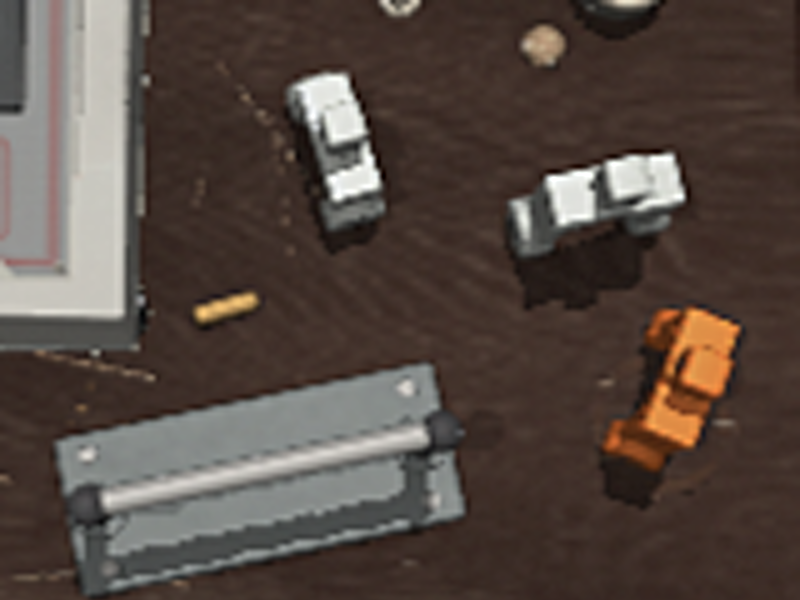

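The forks are clearly distinct. The tall one (long legs) is at side (283,312) / top (371,206). The short one is at side (300,260) and the orange one is left alone. Next I measure the tall fork and the rack.

```bash
cat > h.py <<'E'
import numpy as np
from scipy.spatial.transform import Rotation as R
K={'top':(381.7214,283.1027,210.6827,[.369,-.1842,1.0975],[.7116,-.6964,.0618,-.0696]),
'side':(428.5455,284.1106,207.1287,[.5893,-.8902,.6982],[.902,.02,-.0042,-.4313])}
def at(n,u,v,z):
    f,cx,cy,e,q=K[n];d=R.from_quat(q).apply([(u-cx)/f,(v-cy)/f,1]);e=np.array(e);return e+d*(z-e[2])/d[2]
t=lambda u,v,z:at('top',245+u/5,170+v/5,z)
E
python3 - <<'E'
from h import *
p=np.round
print('spigot top',p(t(630,178,.129),4),'side',p(at('side',282,283.7,.129),4))
a,b=t(548,201,.097),t(681,175,.097);d=b-a;print('crown',p(a,4),p(b,4),np.linalg.norm(d),'mid',p((a+b)/2,4),'yaw',np.degrees(np.arctan2(d[1],d[0])))
a,b=t(90,503,.129),t(443,430,.129);d=b-a;print('rack',p(a,4),p(b,4),np.linalg.norm(d),'mid',p((a+b)/2,4),'yaw',np.degrees(np.arctan2(d[1],d[0])))
print('posts side',[p(at('side',185+u/3,230+v/3,.129),4) for u,v in((92,48),)])
a,b=t(103,500,.118),t(428,437,.118);print('bar yaw',np.degrees(np.arctan2(*(b-a)[[1,0]])))
print('short',t(345,122,.094))
q=[.84487,-.53497,-.00061,-.00035];print(R.from_quat(q).as_matrix().round(4))
E
```

```text
spigot top [ 0.5693 -0.3981  0.129 ] side [ 0.5715 -0.3963  0.129 ]
crown [ 0.5625 -0.3613  0.097 ] [ 0.5781 -0.4324  0.097 ] 0.07271202133021794 mid [ 0.5703 -0.3969  0.097 ] yaw -77.61240714939689
rack [ 0.3972 -0.1244  0.129 ] [ 0.4376 -0.3014  0.129 ] 0.18149850435296516 mid [ 0.4174 -0.2129  0.129 ] yaw -77.16154736235633
posts side [array([ 0.4418, -0.3092,  0.129 ])]
bar yaw -77.86937474738318
short [ 0.60417656 -0.25319452  0.094     ]
[[ 4.276e-01 -9.040e-01 -7.000e-04]
 [-9.040e-01 -4.276e-01  1.200e-03]
 [-1.400e-03  1.000e-04 -1.000e+00]]
```

```bash
cat >> h.py <<'E'
def go(p,yaw):
    from bench import r
    s=r.read_state();M=R.from_quat(s['eef_rot']);y=np.radians(yaw)
    T=R.from_matrix(np.array([[np.cos(y),np.sin(y),0],[np.sin(y),-np.cos(y),0],[0,0,-1]]))
    print('at',s['time'],np.round(s['ee_pos'],4),'F',np.round(s['ft_force'],1),'w',round(s['width'],4),'yaw',np.degrees(np.arctan2(*M.as_matrix()[[1,0],0])).round(2),'q',np.round(s['joint_positions'],2))
    print('shift',M.inv().apply(np.array(p)-s['ee_pos']).round(4),'turn',((M.inv()*T).as_rotvec()/2).round(4))
E
python3 - <<'E'
from h import *
for u,v in((273,237),(273,60),(63,222)):print(at('top',u,v,.25).round(3))
go([.57,-.397,.2],-77.4)
E
```

```text
[ 0.468 -0.152  0.25 ]
[ 0.902 -0.14   0.25 ]
[0.492 0.323 0.25 ]
at 0.1 [ 0.2671 -0.5647  0.2218] F [ 0.9  0.  -0.4] w 0.087 yaw -64.69 q [ 1.11  0.33 -0.06  1.46  0.02  1.35 -0.09]
shift [-0.022  -0.3455  0.0218] turn [1.000e-04 6.000e-04 1.109e-01]
```

```bash
python3 - <<'E'
from h import *
go([.57,-.397,.2],12.6)
E
python3 -m crank '[{"x":-0.022,"y":-0.345,"z":0.022,"az":-0.6745,"claw":-0.2},{"x":-0.022,"y":-0.345,"z":0.022,"az":-0.6745,"claw":-0.2},{"x":-0.022,"y":-0.345,"z":0.022,"az":-0.6745,"claw":-0.2},{"x":-0.022,"y":-0.345,"z":0.022,"az":-0.6745,"claw":-0.2},{"x":-0.022,"y":-0.345,"z":0.022,"az":-0.6745,"claw":-0.2}]'
python3 - <<'E'
from h import *
go([.57,-.397,.2],12.6)
E
```

```text
at 0.1 [ 0.2671 -0.5647  0.2218] F [ 0.9  0.  -0.4] w 0.087 yaw -64.69 q [ 1.11  0.33 -0.06  1.46  0.02  1.35 -0.09]
shift [-0.022  -0.3455  0.0218] turn [-4.000e-04  6.000e-04 -6.744e-01]
at 0.1 [ 0.2671 -0.5647  0.2218] F [ 0.9  0.  -0.4] w 0.087 yaw -64.69 q [ 1.11  0.33 -0.06  1.46  0.02  1.35 -0.09]
shift [-0.022  -0.3455  0.0218] turn [-4.000e-04  6.000e-04 -6.744e-01]schema error: expected keys x, y, z, ax, ay, az, claw
```

All keys are required in each row.

```bash
python3 -m crank '[{"x":-0.022,"y":-0.345,"z":0.022,"ax":0,"ay":0,"az":-0.6745,"claw":-0.2},{"x":-0.022,"y":-0.345,"z":0.022,"ax":0,"ay":0,"az":-0.6745,"claw":-0.2},{"x":-0.022,"y":-0.345,"z":0.022,"ax":0,"ay":0,"az":-0.6745,"claw":-0.2},{"x":-0.022,"y":-0.345,"z":0.022,"ax":0,"ay":0,"az":-0.6745,"claw":-0.2},{"x":-0.022,"y":-0.345,"z":0.022,"ax":0,"ay":0,"az":-0.6745,"claw":-0.2}]'
python3 - <<'E'
from h import *
go([.57,-.397,.2],12.6)
E
```

```text
time: 0.52
ee_pos: [0.4505, -0.463, 0.209]
eef_rot: [0.969, -0.246, -0.0, -0.0]
ft_force: [1.3, 0.3, 0.5]
width: 0.0616
at 0.5167 [ 0.4505 -0.463   0.209 ] F [1.3 0.3 0.5] w 0.0616 yaw -28.54 q [ 0.91  0.4  -0.24  1.41  0.1   1.35  0.17]
shift [ 0.0734 -0.1151  0.009 ] turn [-1.00e-04  1.00e-04 -3.59e-01]
```

```bash
python3 -m crank '[{"x":0.073,"y":-0.115,"z":0.009,"ax":0,"ay":0,"az":-0.355,"claw":-0.2},{"x":0.073,"y":-0.115,"z":0.009,"ax":0,"ay":0,"az":-0.355,"claw":-0.2},{"x":0.073,"y":-0.115,"z":0.009,"ax":0,"ay":0,"az":-0.355,"claw":-0.2},{"x":0.073,"y":-0.115,"z":0.009,"ax":0,"ay":0,"az":-0.355,"claw":-0.2},{"x":0.073,"y":-0.115,"z":0.009,"ax":0,"ay":0,"az":-0.355,"claw":-0.2}]'
python3 - <<'E'
from h import *
go([.57,-.397,.2],12.6)
E
```

```text
time: 0.93
ee_pos: [0.5724, -0.3939, 0.1988]
eef_rot: [0.998, 0.067, 0.0, -0.002]
ft_force: [-0.5, -0.7, 0.9]
width: 0.0523
at 0.9333 [ 0.5724 -0.3939  0.1988] F [-0.5 -0.7  0.9] w 0.0523 yaw 7.68 q [ 0.79  0.53 -0.38  1.26  0.19  1.39  0.56]
shift [-0.0028  0.0028 -0.0012] turn [-0.0017 -0.0004 -0.0429]
```

```bash
python3 -m crank '[{"x":-0.001,"y":0.001,"z":0,"ax":0,"ay":0,"az":-0.043,"claw":-0.2},{"x":-0.001,"y":0.001,"z":0,"ax":0,"ay":0,"az":-0.043,"claw":-0.2},{"x":-0.001,"y":0.001,"z":0,"ax":0,"ay":0,"az":-0.043,"claw":-0.2},{"x":-0.001,"y":0.001,"z":0,"ax":0,"ay":0,"az":-0.043,"claw":-0.2},{"x":-0.001,"y":0.001,"z":0,"ax":0,"ay":0,"az":-0.043,"claw":-0.2}]'
python3 - <<'E'
from h import *
from bench import camera
import cv2
go([.57,-.397,.2],12.6)
c=camera('wrist');cv2.imwrite('pics/w1.png',c['color']);print({k:np.round(v,4) for k,v in c.items() if k!='color'})
E
```

```text
time: 1.35
ee_pos: [0.5675, -0.4001, 0.2003]
eef_rot: [0.995, 0.102, -0.0, 0.0]
ft_force: [1.0, -0.2, -0.1]
width: 0.0522
at 1.35 [ 0.5675 -0.4001  0.2003] F [ 1.  -0.2 -0.1] w 0.0522 yaw 11.71 q [ 0.81  0.53 -0.39  1.26  0.2   1.39  0.64]
shift [ 0.0031 -0.0026  0.0003] turn [ 0.      0.     -0.0077]
{'fx': np.float64(325.1923), 'fy': np.float64(325.1923), 'cx': np.float64(277.405), 'cy': np.float64(213.3114), 'eye': array([ 0.5517, -0.3173,  0.3622]), 'orientation': array([0.9828, 0.1009, 0.0156, 0.154 ])}
```

View pics/w1.png

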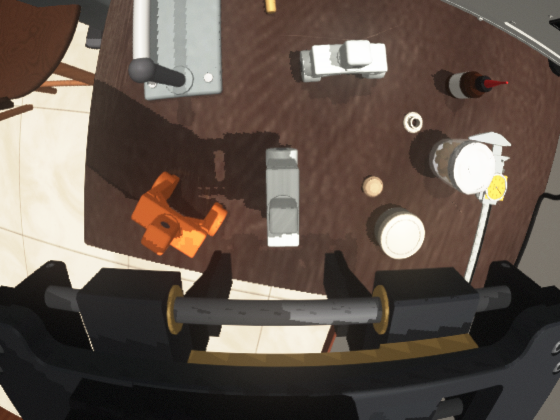

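The tall fork lies squarely between the fingers, with its crown around (282,195) and its axis nearly vertical in the image. I'll project the model into this view to compare.

```bash
python3 - <<'E'
from h import *
import cv2
im=cv2.imread('pics/w1.png')
f,cx,cy=325.1923,277.405,213.3114;e=np.array([.5517,-.3173,.3622]);Q=R.from_quat([.9828,.1009,.0156,.154])
def pr(P):
    v=Q.inv().apply(np.array(P)-e);th=np.arctan2(np.hypot(v[0],v[1]),v[2]);n=np.hypot(v[0],v[1]);return np.array([cx+f*th*v[0]/n,cy+f*th*v[1]/n])
S=5;x0,y0=205,120
out=cv2.resize(im[y0:y0+120+20,x0:x0+150],None,fx=4,fy=4,interpolation=cv2.INTER_CUBIC)
y=np.radians(-77.4);X=np.array([np.cos(y),np.sin(y)]);Y=np.array([-np.sin(y),np.cos(y)]);c=np.array([.570,-.397])
for hx,hy,z,col in((.011,.011,.129,(0,0,255)),(.035,.014,.097,(0,255,0))):
    pts=[((pr([*(c+a*hx*X+b*hy*Y),z])-[x0,y0])*4).astype(int) for a,b in((1,1),(1,-1),(-1,-1),(-1,1))]
    cv2.polylines(out,[np.array(pts)],True,col,1)
cv2.imwrite('pics/w1c.png',out)
E
```

```text
(no output)
```

View pics/w1c.png

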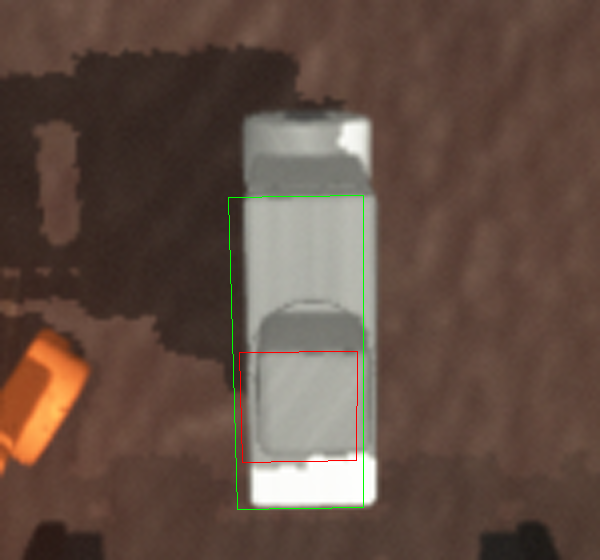

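```bash
python3 - <<'E'
from h import *
go([.5725,-.3965,.150],12.6)
E
```

```text
at 1.4 [ 0.5676 -0.4001  0.2003] F [ 0.5  0.2 -0.1] w 0.0527 yaw 11.75 q [ 0.81  0.53 -0.39  1.26  0.2   1.39  0.64]
shift [ 0.0055 -0.0025  0.0503] turn [ 0.0001  0.     -0.0074]
```

```bash
python3 -m crank '[{"x":0.0055,"y":-0.0025,"z":0.03,"ax":0,"ay":0,"az":-0.007,"claw":-0.2},{"x":0.0055,"y":-0.0025,"z":0.05,"ax":0,"ay":0,"az":-0.007,"claw":-0.2},{"x":0.0055,"y":-0.0025,"z":0.05,"ax":0,"ay":0,"az":-0.007,"claw":-0.2},{"x":0.0055,"y":-0.0025,"z":0.05,"ax":0,"ay":0,"az":-0.007,"claw":-0.2},{"x":0.0055,"y":-0.0025,"z":0.05,"ax":0,"ay":0,"az":-0.007,"claw":-0.2}]'
python3 - <<'E'
from h import *
go([.5725,-.3965,.102],12.6)
E
```

```text
time: 1.82
ee_pos: [0.573, -0.3969, 0.1519]
eef_rot: [0.994, 0.11, 0.001, 0.001]
ft_force: [0.2, -0.3, 0.4]
width: 0.0519
at 1.8167 [ 0.573  -0.3969  0.1519] F [ 0.2 -0.3  0.4] w 0.0519 yaw 12.61 q [ 0.8   0.56 -0.39  1.32  0.21  1.3   0.63]
shift [-0.0005 -0.0006  0.0499] turn [ 0.0007 -0.0006  0.0001]
```

```bash
python3 -m crank '[{"x":0,"y":0,"z":0.025,"ax":0,"ay":0,"az":0,"claw":-0.2},{"x":0,"y":0,"z":0.045,"ax":0,"ay":0,"az":0,"claw":-0.2},{"x":0,"y":0,"z":0.049,"ax":0,"ay":0,"az":0,"claw":-0.2},{"x":0,"y":0,"z":0.049,"ax":0,"ay":0,"az":0,"claw":-0.2},{"x":0,"y":0,"z":0.049,"ax":0,"ay":0,"az":0,"claw":-0.2}]' && python3 -m crank '[{"x":0,"y":0,"z":0,"ax":0,"ay":0,"az":0,"claw":0.3},{"x":0,"y":0,"z":0,"ax":0,"ay":0,"az":0,"claw":1},{"x":0,"y":0,"z":0,"ax":0,"ay":0,"az":0,"claw":1},{"x":0,"y":0,"z":0,"ax":0,"ay":0,"az":0,"claw":1},{"x":0,"y":0,"z":0,"ax":0,"ay":0,"az":0,"claw":1}]' 40 && python3 -m crank '[{"x":0,"y":0,"z":0,"ax":0,"ay":0,"az":0,"claw":1},{"x":0,"y":0,"z":0,"ax":0,"ay":0,"az":0,"claw":1},{"x":0,"y":0,"z":0,"ax":0,"ay":0,"az":0,"claw":1},{"x":0,"y":0,"z":0,"ax":0,"ay":0,"az":0,"claw":1},{"x":0,"y":0,"z":0,"ax":0,"ay":0,"az":0,"claw":1}]' 40
```

```text
time: 2.23
ee_pos: [0.5733, -0.3969, 0.1033]
eef_rot: [0.994, 0.11, 0.001, 0.001]
ft_force: [0.4, 0.6, 0.3]
width: 0.0521
time: 2.65
ee_pos: [0.5728, -0.3965, 0.1017]
eef_rot: [0.994, 0.11, 0.0, 0.0]
ft_force: [0.5, -0.3, 0.1]
width: 0.0265
time: 3.07
ee_pos: [0.5726, -0.3965, 0.1015]
eef_rot: [0.994, 0.11, 0.0, 0.0]
ft_force: [-0.7, -0.2, 2.4]
width: 0.0217
```

```bash
python3 -m crank '[{"x":0,"y":0,"z":-0.02,"ax":0,"ay":0,"az":0,"claw":1},{"x":0,"y":0,"z":-0.05,"ax":0,"ay":0,"az":0,"claw":1},{"x":0,"y":0,"z":-0.09,"ax":0,"ay":0,"az":0,"claw":1},{"x":0,"y":0,"z":-0.13,"ax":0,"ay":0,"az":0,"claw":1},{"x":0,"y":0,"z":-0.165,"ax":0,"ay":0,"az":0,"claw":1}]' 40 
python3 - <<'E'
from h import *
go([.425,-.237,.266],-77.3)
E
```

```text
time: 3.48
ee_pos: [0.5725, -0.3961, 0.2682]
eef_rot: [0.994, 0.11, 0.0, -0.0]
ft_force: [1.2, -0.7, -3.8]
width: 0.0214
at 3.4833 [ 0.5725 -0.3961  0.2682] F [ 1.2 -0.7 -3.8] w 0.0214 yaw 12.68 q [ 0.79  0.51 -0.39  1.15  0.19  1.52  0.65]
shift [-0.109  -0.1876  0.0022] turn [-2.000e-04 -0.000e+00  7.852e-01]
```

```bash
python3 -m crank '[{"x":-0.02,"y":-0.035,"z":0,"ax":0,"ay":0,"az":0.06,"claw":1},{"x":-0.035,"y":-0.06,"z":0,"ax":0,"ay":0,"az":0.12,"claw":1},{"x":-0.05,"y":-0.085,"z":0,"ax":0,"ay":0,"az":0.18,"claw":1},{"x":-0.065,"y":-0.11,"z":0,"ax":0,"ay":0,"az":0.24,"claw":1},{"x":-0.075,"y":-0.13,"z":0,"ax":0,"ay":0,"az":0.3,"claw":1}]' 40 
python3 - <<'E'
from h import *
go([.4235,-.2365,.266],-77.3)
E
```

```text
time: 3.9
ee_pos: [0.4692, -0.2845, 0.2656]
eef_rot: [0.982, -0.191, -0.001, -0.0]
ft_force: [1.3, -0.0, -2.9]
width: 0.0219
at 3.9 [ 0.4692 -0.2845  0.2656] F [ 1.3 -0.  -2.9] w 0.0219 yaw -22.05 q [ 0.79  0.17 -0.37  1.58  0.06  1.4   0.03]
shift [-0.0603 -0.0273 -0.0003] turn [3.000e-04 6.000e-04 4.821e-01]
```

```bash
python3 -m crank '[{"x":-0.02,"y":-0.01,"z":0,"ax":0,"ay":0,"az":0.06,"claw":1},{"x":-0.035,"y":-0.016,"z":0,"ax":0,"ay":0,"az":0.12,"claw":1},{"x":-0.05,"y":-0.02,"z":0,"ax":0,"ay":0,"az":0.18,"claw":1},{"x":-0.06,"y":-0.027,"z":0,"ax":0,"ay":0,"az":0.24,"claw":1},{"x":-0.06,"y":-0.027,"z":0,"ax":0,"ay":0,"az":0.3,"claw":1}]' 40 
python3 - <<'E'
from h import *
go([.4235,-.2365,.266],-77.3)
E
```

```text
time: 4.32
ee_pos: [0.4241, -0.2368, 0.2661]
eef_rot: [0.881, -0.472, -0.0, 0.0]
ft_force: [0.7, -0.4, -3.5]
width: 0.0215
at 4.3167 [ 0.4241 -0.2368  0.2661] F [ 0.7 -0.4 -3.5] w 0.0215 yaw -56.36 q [ 0.77  0.02 -0.36  1.73  0.01  1.39 -0.57]
shift [-0.0005  0.0003  0.0001] turn [0.0003 0.0003 0.1828]
```

```bash
python3 -m crank '[{"x":0,"y":0,"z":0,"ax":0,"ay":0,"az":0.06,"claw":1},{"x":0,"y":0,"z":0,"ax":0,"ay":0,"az":0.12,"claw":1},{"x":0,"y":0,"z":0,"ax":0,"ay":0,"az":0.183,"claw":1},{"x":0,"y":0,"z":0,"ax":0,"ay":0,"az":0.183,"claw":1},{"x":0,"y":0,"z":0,"ax":0,"ay":0,"az":0.183,"claw":1}]' 40 
python3 - <<'E'
from h import *
from bench import camera
import cv2
go([.4235,-.2365,.266],-77.3)
a=camera('side')['color'][80:320,130:330];c=camera('wrist');print({k:np.round(v,4) for k,v in c.items() if k!='color'})
cv2.imwrite('pics/w2.png',c['color'])
cv2.imwrite('pics/p2.png',np.hstack([cv2.resize(a,(350,420)),cv2.resize(c['color'],(450,338))[:].copy() if 0 else cv2.copyMakeBorder(cv2.resize(c['color'],(450,338)),0,82,0,0,0)]))
E
```

```text
time: 4.73
ee_pos: [0.425, -0.2385, 0.2659]
eef_rot: [0.784, -0.621, -0.0, 0.0]
ft_force: [-0.9, 0.7, -4.1]
width: 0.0219
at 4.7333 [ 0.425  -0.2385  0.2659] F [-0.9  0.7 -4.1] w 0.0219 yaw -76.83 q [ 0.77  0.03 -0.36  1.73  0.01  1.39 -0.93]
shift [-0.0023  0.001  -0.0001] turn [0.0002 0.0003 0.0041]
{'fx': np.float64(325.1923), 'fy': np.float64(325.1923), 'cx': np.float64(277.405), 'cy': np.float64(213.3114), 'eye': array([ 0.5087, -0.2191,  0.4278]), 'orientation': array([ 0.7743, -0.6135, -0.0961,  0.1214])}
```

View pics/p2.png

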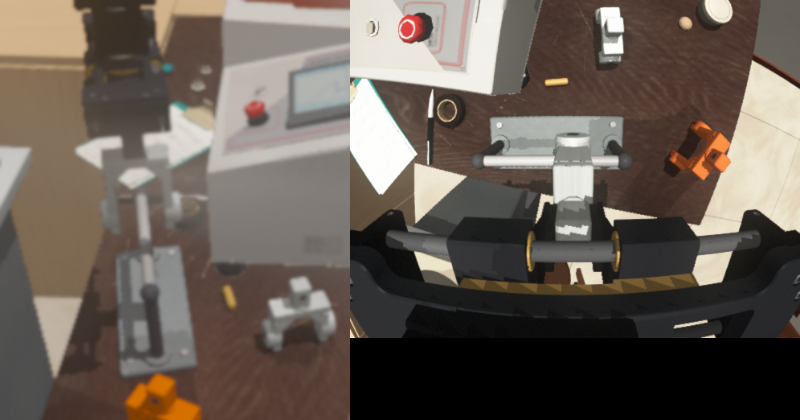

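The fork is held above the bar with its legs spanning it, toward the post nearest the side camera but well clear of it. Bar posts are at about (162,200) and (343,200) in the wrist image. I'll use them to refine the bar's axis.

```bash
python3 - <<'E'
from h import *
import cv2
im=cv2.cvtColor(cv2.imread('pics/w2.png'),cv2.COLOR_BGR2GRAY).astype(int)
f,cx,cy=325.1923,277.405,213.3114;e=np.array([.5087,-.2191,.4278]);Q=R.from_quat([.7743,-.6135,-.0961,.1214])
def ray(u,v,z):
    a,b=u-cx,v-cy;n=np.hypot(a,b);th=n/f;d=Q.apply([np.sin(th)*a/n,np.sin(th)*b/n,np.cos(th)]);return e+d*(z-e[2])/d[2]
for u in(185,215,240,325):print(u,im[186:216,u])
for u,v in((162,200),(343.5,200),(185,199),(240,199),(325,199)):print(ray(u,v,.129 if u in(162,343.5) else .118).round(4))
E
```

```text
185 [ 47  49  66  86  97  99 104 137 177 205 222 229 233 238 241 237 230 222
 206 180 130 102  97  87  71  74  74  76  81  80]
215 [172 176 176 177 176 174 155 157 185 210 224 230 237 241 243 237 229 222
 207 181 135 121 160 134  97  92  80  77  86  84]
240 [181 179 179 179 178 175 156 157 188 213 226 232 239 243 244 238 231 221
 208 185 146 130 165 137  80  72  72  76  84  74]
325 [ 44  46  50  59  66  73  82 129 161 184 197 207 220 230 232 221 205 197
 180 164 139 132 148 142 101  67  63  66  65  65]
[ 0.4025 -0.1262  0.129 ]
[ 0.443  -0.3002  0.129 ]
[ 0.4052 -0.1472  0.118 ]
[ 0.4178 -0.2024  0.118 ]
[ 0.4372 -0.2846  0.118 ]
```

Bar axis at y=-0.2385 comes out at x≈0.424–0.428 (top and wrist views) and the TCP is at x=0.425, so it is well within the 18 mm margin. Lowering; contact is expected at TCP z≈0.1415.

```bash
python3 -m crank '[{"x":0,"y":0,"z":0.02,"ax":0,"ay":0,"az":0,"claw":1},{"x":0,"y":0,"z":0.045,"ax":0,"ay":0,"az":0,"claw":1},{"x":0,"y":0,"z":0.065,"ax":0,"ay":0,"az":0,"claw":1},{"x":0,"y":0,"z":0.08,"ax":0,"ay":0,"az":0,"claw":1},{"x":0,"y":0,"z":0.09,"ax":0,"ay":0,"az":0,"claw":1}]' 40 && python3 -m crank '[{"x":0,"y":0,"z":0.008,"ax":0,"ay":0,"az":0,"claw":1},{"x":0,"y":0,"z":0.016,"ax":0,"ay":0,"az":0,"claw":1},{"x":0,"y":0,"z":0.022,"ax":0,"ay":0,"az":0,"claw":1},{"x":0,"y":0,"z":0.024,"ax":0,"ay":0,"az":0,"claw":1},{"x":0,"y":0,"z":0.026,"ax":0,"ay":0,"az":0,"claw":1}]' 40
python3 - <<'E'
from h import *
from bench import camera
import cv2
go([.4235,-.2365,.1415],-77.3)
a=camera('side')['color'][120:320,150:310]
cv2.imwrite('pics/p3.png',cv2.resize(a,(480,600),interpolation=cv2.INTER_CUBIC))
E
```

```text
time: 5.25
ee_pos: [0.4245, -0.2384, 0.1745]
eef_rot: [0.783, -0.622, -0.001, 0.0]
ft_force: [0.5, 0.7, -4.0]
width: 0.0218
time: 5.67
ee_pos: [0.4254, -0.2389, 0.1505]
eef_rot: [0.782, -0.623, 0.0, -0.0]
ft_force: [0.1, -0.4, -3.4]
width: 0.0217
at 5.6667 [ 0.4254 -0.2389  0.1505] F [ 0.1 -0.4 -3.4] w 0.0217 yaw -77.05 q [ 0.76  0.11 -0.36  1.89  0.04  1.15 -0.96]
shift [-0.0027  0.0013  0.009 ] turn [-0.0002 -0.0002  0.0022]
```

View pics/p3.png

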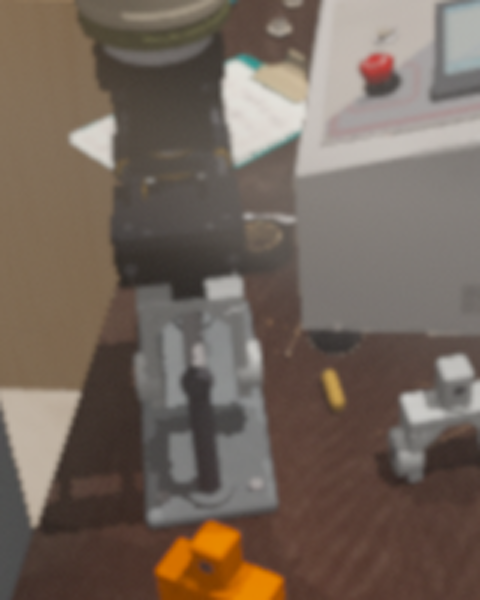

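The legs straddle the bar, with the bar and post at about (197,370) roughly central between them. I'll now ease it down to contact.

```bash
python3 -m crank '[{"x":0,"y":0,"z":0.002,"ax":0,"ay":0,"az":0,"claw":1},{"x":0,"y":0,"z":0.004,"ax":0,"ay":0,"az":0,"claw":1},{"x":0,"y":0,"z":0.006,"ax":0,"ay":0,"az":0,"claw":1},{"x":0,"y":0,"z":0.007,"ax":0,"ay":0,"az":0,"claw":1},{"x":0,"y":0,"z":0.007,"ax":0,"ay":0,"az":0,"claw":1}]' 40 && python3 -m crank '[{"x":0,"y":0,"z":0.0005,"ax":0,"ay":0,"az":0,"claw":1},{"x":0,"y":0,"z":0.001,"ax":0,"ay":0,"az":0,"claw":1},{"x":0,"y":0,"z":0.0015,"ax":0,"ay":0,"az":0,"claw":1},{"x":0,"y":0,"z":0.002,"ax":0,"ay":0,"az":0,"claw":1},{"x":0,"y":0,"z":0.002,"ax":0,"ay":0,"az":0,"claw":1}]' 40
```

```text
time: 6.13
ee_pos: [0.4251, -0.2387, 0.1431]
eef_rot: [0.782, -0.623, -0.0, 0.0]
ft_force: [-0.9, -0.9, -4.6]
width: 0.022
time: 6.55
ee_pos: [0.4252, -0.2388, 0.1414]
eef_rot: [0.782, -0.623, 0.0, 0.0]
ft_force: [-0.9, -0.4, -2.1]
width: 0.0215
```

Contact is just starting: force has gone from -4 to -2 N.

```bash
python3 -m crank '[{"x":0,"y":0,"z":0.0005,"ax":0,"ay":0,"az":0,"claw":1},{"x":0,"y":0,"z":0.001,"ax":0,"ay":0,"az":0,"claw":1},{"x":0,"y":0,"z":0.001,"ax":0,"ay":0,"az":0,"claw":1},{"x":0,"y":0,"z":0.001,"ax":0,"ay":0,"az":0,"claw":1},{"x":0,"y":0,"z":0.001,"ax":0,"ay":0,"az":0,"claw":1}]' 40
```

```text
time: 6.97
ee_pos: [0.4253, -0.2388, 0.1412]
eef_rot: [0.782, -0.623, 0.0, 0.0]
ft_force: [-3.8, 1.9, 8.4]
width: 0.0218
```

The bar is pushing up at 8 N, so the fork rests on it. I'll open slowly.

```bash
python3 -m crank '[{"x":0,"y":0,"z":0,"ax":0,"ay":0,"az":0,"claw":0.47},{"x":0,"y":0,"z":0,"ax":0,"ay":0,"az":0,"claw":0.42},{"x":0,"y":0,"z":0,"ax":0,"ay":0,"az":0,"claw":0.3},{"x":0,"y":0,"z":0,"ax":0,"ay":0,"az":0,"claw":0.1},{"x":0,"y":0,"z":0,"ax":0,"ay":0,"az":0,"claw":0}]' 40 
python3 - <<'E'
from h import *
from bench import camera
import cv2
go([.4253,-.2388,.3],-77.05)
a=camera('side')['color'][120:320,150:310]
cv2.imwrite('pics/p4.png',cv2.resize(a,(480,600),interpolation=cv2.INTER_CUBIC))
E
```

```text
time: 7.38
ee_pos: [0.4253, -0.2388, 0.1403]
eef_rot: [0.782, -0.623, 0.0, -0.0]
ft_force: [-0.4, 0.6, -0.0]
width: 0.0366
at 7.3833 [ 0.4253 -0.2388  0.1403] F [-0.4  0.6 -0. ] w 0.0366 yaw -77.06 q [ 0.76  0.12 -0.36  1.9   0.05  1.13 -0.96]
shift [ 0.000e+00 -1.000e-04 -1.597e-01] turn [-0.0001 -0.0001 -0.0001]
```

View pics/p4.png

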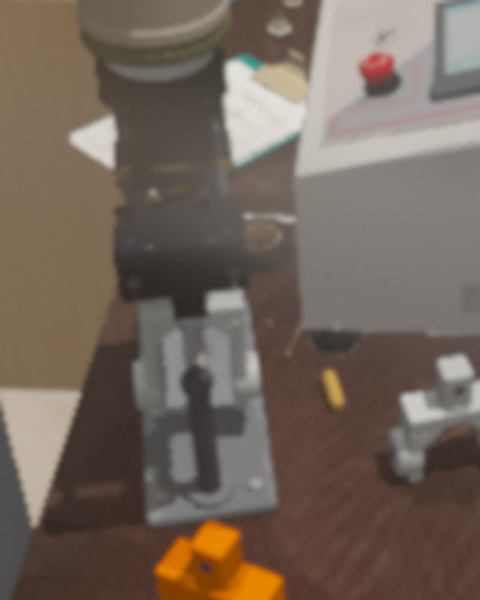

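The fork hangs upright on the bar, near the post at (197,375), and the force is zero. I'll open a bit more and withdraw straight up.

```bash
python3 -m crank '[{"x":0,"y":0,"z":0,"ax":0,"ay":0,"az":0,"claw":-0.2},{"x":0,"y":0,"z":0,"ax":0,"ay":0,"az":0,"claw":-0.2},{"x":0,"y":0,"z":-0.01,"ax":0,"ay":0,"az":0,"claw":-0.2},{"x":0,"y":0,"z":-0.025,"ax":0,"ay":0,"az":0,"claw":-0.2},{"x":0,"y":0,"z":-0.05,"ax":0,"ay":0,"az":0,"claw":-0.2}]' && python3 -m crank '[{"x":0,"y":0,"z":-0.03,"ax":0,"ay":0,"az":0,"claw":-0.2},{"x":0,"y":0,"z":-0.06,"ax":0,"ay":0,"az":0,"claw":-0.2},{"x":0,"y":0,"z":-0.09,"ax":0,"ay":0,"az":0,"claw":-0.2},{"x":0,"y":0,"z":-0.11,"ax":0,"ay":0,"az":0,"claw":-0.2},{"x":0,"y":0,"z":-0.11,"ax":0,"ay":0,"az":0,"claw":-0.2}]'  && python3 -m crank '[{"x":0,"y":0,"z":0,"ax":0,"ay":0,"az":0,"claw":-0.2},{"x":0,"y":0,"z":0,"ax":0,"ay":0,"az":0,"claw":-0.2},{"x":0,"y":0,"z":0,"ax":0,"ay":0,"az":0,"claw":-0.2},{"x":0,"y":0,"z":0,"ax":0,"ay":0,"az":0,"claw":-0.2},{"x":0,"y":0,"z":0,"ax":0,"ay":0,"az":0,"claw":-0.2}]'
python3 - <<'E'
from bench import camera
import cv2,numpy as np
a=camera('side')['color'][120:320,150:310];b=camera('wrist')['color'][60:300,100:400]
cv2.imwrite('pics/p5.png',np.hstack([cv2.resize(a,(360,450)),cv2.copyMakeBorder(cv2.resize(b,(440,352)),0,98,0,0,0)]))
E
```

```text
time: 7.85
ee_pos: [0.4241, -0.2382, 0.1898]
eef_rot: [0.782, -0.623, -0.002, 0.0]
ft_force: [-0.4, -0.6, -0.3]
width: 0.0516
time: 8.27
ee_pos: [0.4267, -0.2393, 0.3057]
eef_rot: [0.782, -0.623, 0.004, -0.0]
ft_force: [-1.1, 0.7, 0.1]
width: 0.0522
time: 8.68
ee_pos: [0.4249, -0.2386, 0.2996]
eef_rot: [0.782, -0.623, -0.001, 0.0]
ft_force: [-0.2, -0.5, -0.1]
width: 0.052
```

View pics/p5.png

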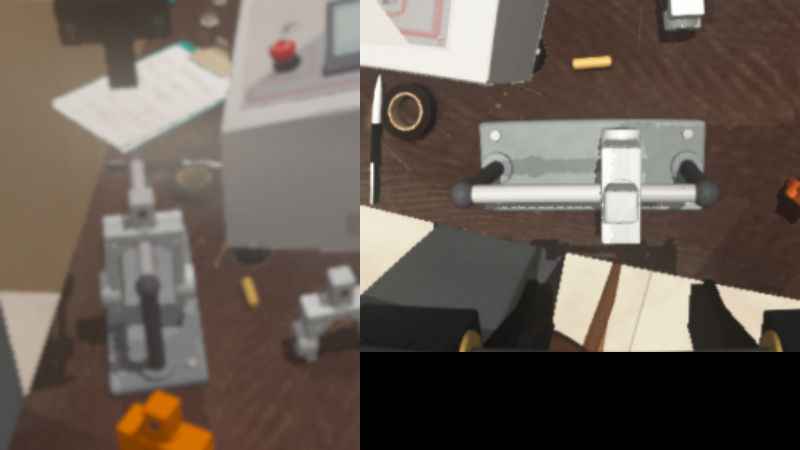

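The fork hangs astride the bar at wrist-crop (620,200), upright and clear of both posts. The gripper is free, and the short fork and the orange look-alike have not moved.

```bash
python3 -c "
from bench import close_job
print(close_job())"
```

```text
the job is handed in; nothing more can be done
None
```

The taller fork now hangs astride the rack's bar, one leg on each side and clear of both posts. I gripped it by its spigot, turned it 90°, and lowered it until the bar pushed back with about 8 N. Then I opened the gripper slowly and withdrew straight up.

- **Last pictures (side and wrist):** the fork was upright on the bar. The short fork and the orange look-alike were where they started.
- **Robot at the end:** the gripper was about 16 cm above its release point, with the wrist force near zero. The run took about 8.7 s of the 40 s allowed.
- **Disagreement:** the top and wrist cameras differed by about 3–5 mm on the bar's position, well inside the 18 mm of free play either side of the bar. One early move command was refused for missing keys and moved nothing. No checks failed.

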